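# Pack out the push clamp with spacer plates

### The job

The sliding steel jaw of the assembly fixture runs out of travel before it reaches the pressure pad of the clamped housing. Stand the thin 16 mm aluminium spacer plates upright, flat against the pad, between pad and jaw, adding one at a time until the jaw, pushed towards the pad by its black post, comes up snug with no play left: depending on the gap, one plate or both will be needed. Leave the jaw pushed up against them and let go; the thick block and the angle bracket do not belong in there.

Things in the scene. Friction and masses are not known exactly. Their poses are not given: they have to be found in the camera images.
- plate_a: One of two identical bare aluminium spacer plates, 119 g, standing upright on the table: 46 mm wide along its x, 16 mm thick along its y, 60 mm tall. Origin: centre of its underside, z up. Near it stand an aluminium block (46 x 40 x 45 mm tall) and an angle bracket (46 x 45 x 50 mm tall), not to be used.
- plate_b: The other spacer plate, identical. In the gap a plate stands on the bed, centred on the pad, its 16 mm thickness along the y of pad_foot, its width along x; ends and top stick out past pad and jaw. The bed is 80 mm wide along x.
- pad_foot (a point): Foot of the pressure pad's face, mid-width, on the fixture's bed (14 mm above the table). y: from the face into the housing, the way the jaw is pushed; x along the pad; z up. The gap is on the -y side. Pad: aluminium, 34 mm wide, 30 tall, fixed fast, its place along the bed differs. Behind it, 26 mm from the face: black housing, 78 mm wide, 46 tall.
- jaw_post (a point): Point on the black upright post (18 x 18 mm, square to pad_foot) of the jaw, 54 mm above the bed; post top 66. Jaw: steel, 34 mm wide, 28 tall, pressing face 45 mm from this point towards the pad (+y). It starts fully back, slides along y only, 26 mm to its end stop, against 2.5 N friction, and stays where left. Gap at the start: 30 to 54 mm.
Not all that is in view belongs to the job. Leave any red look-alike of the plate_b alone.

How it is judged:
By the outcome, as a careful person would: the job done as asked, in the order asked, and still so for the second after the job is handed in, with the robot touching nothing.
It also fails if it takes over 64 s, if anything falls off the work surface, if the arm or the gripper's body presses on something with over 40 N, if the wrist force passes 120 N, or if a joint passes its speed limit or range.

### The arm

A 7-joint arm with a two-finger parallel gripper is mounted at the origin on the work surface. World frame = base frame: x ahead of the robot, y to its left, z up, the work surface at z = 0. Lengths are in m, angles in rad, forces in N, time in s.
With the tool pointing down it reaches from about 0.375 to 0.925 m from the base axis. Payload 3.1 kg.
Tool frame: the origin (TCP) lies between the finger pads; the fingertips stand 19 mm ahead of it and the grasp point (between the pads) is the TCP; z points along the fingers, y is the direction in which the jaws open and shut (so a half turn about z gives the same grasp; the last joint's range is limited). The gripper opens to 85 mm and grips with 20 to 120 N. Pads are 22 mm wide; open, the fingers measure 114 mm over their backs; the gripper's body (76 mm by 85 mm) begins 54 mm behind the grasp point. The pads swing forward as they close: fully open they stand 13 mm farther back than shut.
Start: joints at [1.028, 0.383, 0.044, 1.598, -0.018, 1.161, -0.05], TCP at [0.28, -0.587, 0.25] pointing down, gripper open.
Joint ranges: [-2.61, 2.61], [-0.41, 2.15], [-1.48, 1.57], [0, 2.5], [-1.57, 4.71], [0.05, 1.97], [-2.85, 2.85]. Speed limits (rad/s): [2.79, 2.79, 3.14, 3.14, 3.14, 3.14, 3.14].

### API

Orientations are given as a unit quaternion [x, y, z, w].
In Python, from bench import move_ptp, movel, move_j, move_gripper, pause, inverse_kinematics, read_camera, camera_params, MotionError, sign_off, look_for, tip_of, read_time_s, read_qpos, read_joint_vel, read_effort, read_eef_pos, read_tcp_rot, read_ft_force, read_ft_torque, read_finger_gap gives the robot as it stands. Calls block until the motion is done:
- move_ptp(position, orientation): joint-space move of the TCP to a pose.
- movel(position, orientation=None, speed=0.15): straight line of the TCP; orientation=None keeps the orientation; speed is the mean speed in m/s.
- move_j(angles): joint-space move.
- move_gripper(opening, effort=None): finger opening in m; effort is the grip in N (None keeps the last); returns when the fingers have stopped.
- pause(seconds).
- inverse_kinematics(position, orientation): joint angles nearest the present ones, or None.
- read_camera(name): name is "scene" or "top"; returns the picture (400x640x3 uint8, red, green, blue); there is no depth.
- camera_params(name): a dict with "K" (3x3 intrinsics, pixels), "dist_coeffs" ([k1, k2, p1, p2, k3] as OpenCV has them; the pictures are not rectified), "camera_from_world" (4x4, takes a point from world to camera coordinates). Camera axes: x right, y down, z forward; pixel columns grow to the right and rows downward; lengths in m; the calibration is good to about 2 mm. A picture is of the moment at which its call begins. camera_params takes no time and is no camera call.
A pose or a line that the arm cannot do raises MotionError and nothing moves.
- sign_off(): hands the job in, once; it reports no verdict.
Trained networks look in the newest picture that a camera, given by its name, has taken for a name from the list of things; names that differ only in an ending like _2 or _b are one class to them, and where a whole thing is asked for, a point or a joint stands for the part that bears it (a point fixed in the world has none). Each returns a list of dicts, best first, with "confidence" (0 to 1); they miss things now and then, are a little off and sometimes report something else, mostly with a low value. They report only what shows in the picture. A call takes as long as a camera call. They do not tell look-alikes from the thing itself.
- look_for(camera, name): "at" ([column, row] in pixels, amid what is visible of it).
- tip_of(camera, name): "at" ([column, row] in pixels: a listed point, or the origin of a listed thing).
Readings, each from a call of its own:
- read_time_s(): time.
- read_qpos(): joint angles.
- read_joint_vel(): joint speeds.
- read_effort(): joint torques, N m.
- read_eef_pos(): TCP position.
- read_tcp_rot(): TCP orientation.
- read_ft_force(): force on the tool from outside, world axes, zero at the start.
- read_ft_torque(): the same for the moment, N m.
- read_finger_gap(): finger opening in m.
Only numpy, scipy, OpenCV 4.12 (cv2) and the standard library are available. Lean on these libraries where they do the work, as an engineer would, in place of code of your own. Each camera call takes 0.05 s, during which the arm holds its last target. There are 200 camera calls.

## Working session

There is one attempt and no reset: what is moved stays moved. The work goes in short steps, each a Python script; the robot and the scene stay as the last script left them, time stands still between calls to the robot, and variables do not carry over. Pictures are saved under pics/ and viewed, about 8 in all and at most 12, crops included, and the job is handed in when it is done.

```bash
mkdir -p pics
cat > h.py <<'E'
import numpy as np, cv2
from bench import *
def snap(c,fn=None,crop=None,scale=1):
    im=read_camera(c)
    if fn:
        o=im[...,::-1]
        if crop: x0,y0,x1,y1=crop; o=o[y0:y1,x0:x1]
        o=cv2.resize(np.ascontiguousarray(o),None,fx=scale,fy=scale,interpolation=cv2.INTER_CUBIC)
        cv2.imwrite('pics/'+fn,o)
    return im
def ray(c,px):
    p=camera_params(c);T=np.array(p["camera_from_world"]);K=np.array(p["K"]);d=np.array(p["dist_coeffs"])
    u=cv2.undistortPoints(np.array([[px]],float),K,d)[0,0]
    R=T[:3,:3];return -R.T@T[:3,3],R.T@np.array([u[0],u[1],1])
def atz(c,px,z):
    o,d=ray(c,px);return o+d*(z-o[2])/d[2]
def proj(c,P):
    p=camera_params(c);T=np.array(p["camera_from_world"])
    return cv2.projectPoints(np.atleast_2d(np.array(P,float)),cv2.Rodrigues(T[:3,:3])[0],T[:3,3],np.array(p["K"]),np.array(p["dist_coeffs"]))[0][:,0]
E
python3 - <<'E'
from h import *
print(read_time_s(),read_tcp_rot())
for c in("scene","top"):
    snap(c,c+"0.png")
    print(c,ray(c,(320,200)))
    for n,z in(("plate_a",0),("plate_b",0),("pad_foot",.014),("jaw_post",.068)):
        print(n,[(np.round(r["at"]),round(r["confidence"],2),np.round(atz(c,r["at"],z),3)) for r in tip_of(c,n)])
    print([(np.round(r["at"]),round(r["confidence"],2)) for r in look_for(c,"plate_a")])
E
```

```text
0.0 [ 9.75364536e-01  2.20595259e-01 -3.58595472e-04 -1.27471911e-03]
scene (array([ 1.07303905, -0.58914716,  0.73014649]), array([-0.54242335,  0.57253544, -0.61556261]))
plate_a [(array([386., 214.]), 0.97, array([0.59 , 0.157, 0.   ])), (array([372., 192.]), 0.59, array([0.509, 0.204, 0.   ])), (array([341., 200.]), 0.58, array([0.469, 0.127, 0.   ])), (array([305., 203.]), 0.55, array([0.408, 0.057, 0.   ]))]
plate_b [(array([386., 214.]), 0.97, array([0.59 , 0.157, 0.   ])), (array([372., 192.]), 0.59, array([0.509, 0.204, 0.   ])), (array([341., 200.]), 0.58, array([0.469, 0.127, 0.   ])), (array([305., 203.]), 0.55, array([0.408, 0.057, 0.   ]))]
pad_foot [(array([302., 246.]), 0.95, array([ 0.527, -0.073,  0.014]))]
jaw_post [(array([273., 249.]), 0.83, array([ 0.528, -0.157,  0.068]))]
[(array([303., 196.]), 0.88), (array([371., 181.]), 0.71), (array([387., 206.]), 0.68), (array([342., 190.]), 0.63)]
top (array([0.36349369, 0.03558396, 0.87752681]), array([ 0.17807312, -0.01926058, -0.98411326]))
plate_a [(array([227., 218.]), 0.86, array([0.493, 0.2  , 0.   ])), (array([271., 224.]), 0.77, array([0.478, 0.115, 0.   ])), (array([306., 264.]), 0.66, array([0.4 , 0.05, 0.  ])), (array([254., 166.]), 0.63, array([0.595, 0.147, 0.   ]))]
plate_b [(array([227., 218.]), 0.86, array([0.493, 0.2  , 0.   ])), (array([271., 224.]), 0.77, array([0.478, 0.115, 0.   ])), (array([306., 264.]), 0.66, array([0.4 , 0.05, 0.  ])), (array([254., 166.]), 0.63, array([0.595, 0.147, 0.   ]))]
pad_foot [(array([374., 192.]), 0.64, array([ 0.531, -0.086,  0.014])), (array([253., 164.]), 0.36, array([0.596, 0.147, 0.014]))]
jaw_post [(array([418., 190.]), 0.67, array([ 0.523, -0.159,  0.068]))]
[(array([221., 216.]), 0.88), (array([308., 262.]), 0.81), (array([252., 161.]), 0.71), (array([270., 226.]), 0.58)]
```

Run:
```python
from h import *
snap("scene","s1.png",(225,120,425,280),4)
snap("top","t1.png",(190,120,460,300),2.96)
```

```text
(no output)
```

View pics/s1.png

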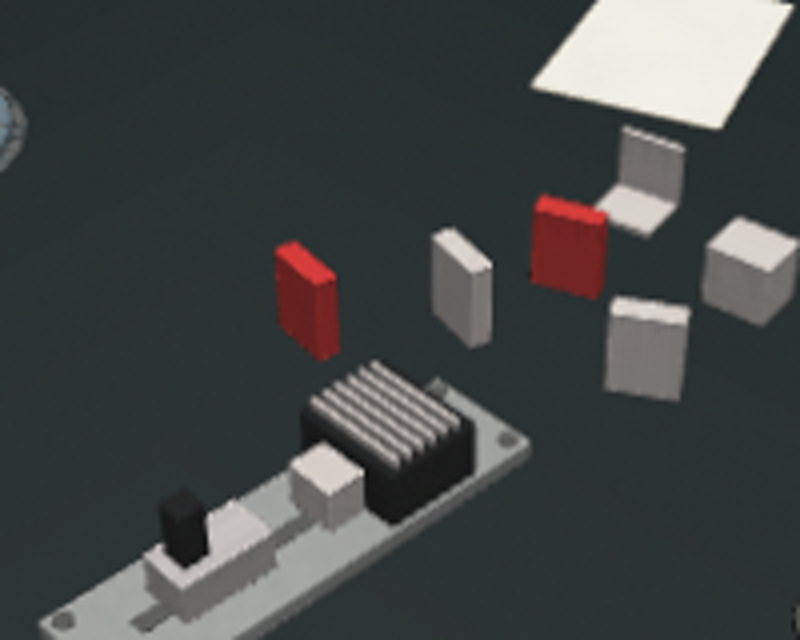

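View pics/t1.png

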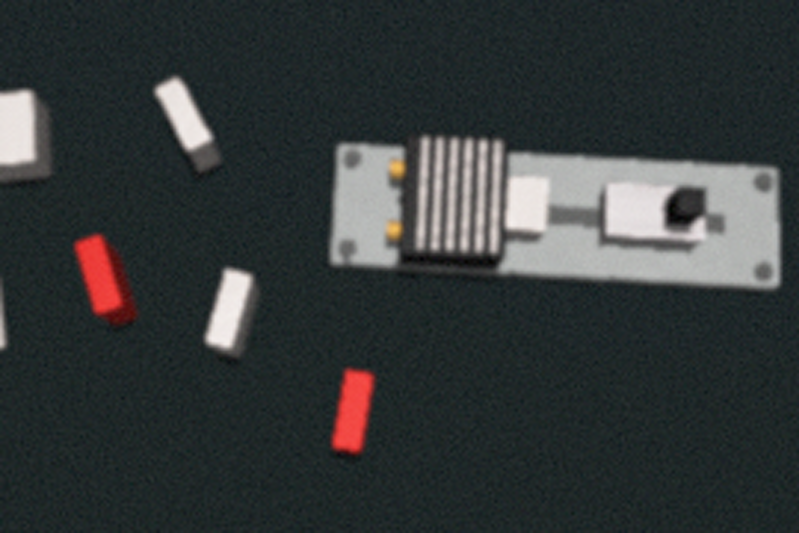

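Candidates (scene px): bare plates at (386,214) and (341,200). Red look-alikes are at (372,192) and (305,203), and the block and bracket are at about (412,188) and (388,167). I'm taking the two bare plates, and measuring them in the top view.

```bash
cat > m.py <<'E'
from h import *
def plates(im,z=.06):
    g=im.astype(int); m=((g.min(2)>165)).astype(np.uint8)
    n,l,s,c=cv2.connectedComponentsWithStats(m)
    out=[]
    for i in range(1,n):
        if s[i,4]<60: continue
        v,u=np.nonzero(l==i)
        P=np.array([atz("top",(a,b),z)[:2] for a,b in zip(u,v)])
        r=cv2.minAreaRect((P*1000).astype(np.float32))
        d=P-P.mean(0);w,V=np.linalg.eigh(d.T@d); a=np.degrees(np.arctan2(V[1,1],V[0,1]))
        out.append((np.round(c[i]),s[i,4],np.round(P.mean(0),4),np.round(a,1),np.round(r[1],1),np.round(np.sqrt(12*w/len(P))*1000,1)))
    return out
E
python3 - <<'E'
from m import *
im=snap("top")
for o in plates(im):
    if 190<o[0][0]<460: print(*o)
# pad/jaw profile along fixture axis
o=np.array([190,120])
c=lambda x,y,z:np.round(atz("top",o+np.array([x,y])/2.96,z),4)
print("bed corners",c(336,143,.014),c(331,265,.014),c(778,170,.014),c(779,288,.014))
print("pad top corners",c(549,176,.044),c(548,233,.044)," jaw",c(604,183,.042),c(602,238,.042))
print(im[190:194,366:402].mean((0,2)).astype(int))
print(proj("top",[[.53,-.08,.044]]))
E
```

```text
Traceback (most recent call last):
  File "m.py", line 9, in plates
    P=np.array([atz("top",(a,b),z)[:2] for a,b in zip(u,v)])
                ~~~^^^^^^^^^^^^^^^
  File "h.py", line 16, in atz
    o,d=ray(c,px);return o+d*(z-o[2])/d[2]
        ~~~^^^^^^
  File "h.py", line 12, in ray
    p=camera_params(c);T=np.array(p["camera_from_world"]);K=np.array(p["K"]);d=np.array(p["dist_coeffs"])
ValueError: time passes only in moves, steps and waits
```

```bash
sed -i 's/^def ray/from bench import camera_params as _cp\nimport functools\ncamera_params=functools.lru_cache(None)(_cp)\ndef ray/' h.py
python3 - <<'E'
from m import *
im=snap("top")
for o in plates(im):
    if 190<o[0][0]<460: print(*o)
o=np.array([190,120])
c=lambda x,y,z:np.round(atz("top",o+np.array([x,y])/2.96,z),4)
print("bed corners",c(336,143,.014),c(331,265,.014),c(778,170,.014),c(779,288,.014))
print("pad top corners",c(549,176,.044),c(548,233,.044)," jaw",c(604,183,.042),c(602,238,.042))
print(im[190:194,366:402].mean((0,2)).astype(int))
E
```

```text
[239.   3.] 2192 [0.9158 0.1678] 89.0 [735.8  24.7] [ 17.9 631.3]
[200.  39.] 304 [0.8406 0.2441] -160.3 [78.1 74.8] [81.5 92.2]
[290.  56.] 1090 [0.7975 0.0685] 149.1 [103.2 101.6] [110.  110.4]
[252. 158.] 201 [0.5939 0.1434] -152.9 [45.  16.3] [15.7 45.1]
[352. 186.] 60 [ 0.5359 -0.0399] 174.9 [ 2.8 65.7] [ 3. 71.]
[314. 189.] 566 [0.532  0.0307] 176.5 [35.8 70.8] [32.2 63.9]
[405. 194.] 2645 [ 0.5177 -0.1362] 83.5 [166.9  71.1] [ 75.3 168.8]
[267. 224.] 222 [0.4706 0.1168] 162.9 [15.9 45.4] [15.9 44.9]
bed corners [0.5835 0.0486 0.014 ] [0.5024 0.0541 0.014 ] [ 0.556  -0.2409  0.014 ] [ 0.478  -0.2343  0.014 ]
pad top corners [ 0.55   -0.0859  0.044 ] [ 0.5134 -0.0831  0.044 ]  jaw [ 0.5448 -0.1207  0.042 ] [ 0.5095 -0.1171  0.042 ]
[230 231 231 229 229 230 230 225 194 144 111 106 107 108 110 110 110 110
 111 112 112 115 114 113 114 105  88  81 139 206 228 227 226 226 226 226]
```

The plates measure 45x16 mm in the top view, at (.594,.143) and (.471,.117). The gap is about 34.5 mm, so one plate should be enough. I'll pick the nearer-aligned plate at (.471,.117) by its ends.

```bash
cat >> h.py <<'E'
def down(deg):  # tool down, jaw axis (tool y) along world angle deg
    a=np.radians(deg+90)/2; return [np.cos(a),np.sin(a),0,0]
TH=-4.9; xp=np.array([np.cos(np.radians(TH)),np.sin(np.radians(TH)),0]); yp=np.array([-xp[1],xp[0],0])
pad=np.array([.5317,-.0845,.014])
def P(x,y,z): return (pad+x*xp+y*yp+[0,0,z]).tolist()
E
python3 - <<'E'
from h import *
pl=[.4706,.1168]
print(read_qpos())
for n,p,a in(("pick",pl+[.04],-17.1),("place",P(0,-.011,.04),TH),("push",P(0,-.116,.06),TH)):
    for k in(0,180): 
        q=inverse_kinematics(p,down(a+k)); print(n,k,None if q is None else np.round(q,2))
a=-17.1
q=inverse_kinematics(pl+[.04],down(a))
k=0 if q is not None else 180
move_ptp(pl+[.14],down(a+k)); print(k,read_time_s())
snap("top","t2.png",(190,120,460,300),2.96)
E
```

```text
[ 1.02817618  0.38289432  0.04393648  1.59788934 -0.01788326  1.16122509
 -0.04991565]
pick 0 [ 0.35  0.52 -0.77  2.1   0.54  0.73 -1.07]
pick 180 [ 0.7   0.84 -1.25  2.08  0.99  1.01  1.75]
place 0 [ 0.48  0.48 -0.44  1.98  0.3   0.74 -0.22]
place 180 [-0.87  1.08  1.36  2.04 -1.2   1.19 -2.19]
push 0 [ 0.6   0.47 -0.37  1.93  0.23  0.79  0.02]
push 180 [-0.66  1.05  1.36  1.98 -1.14  1.2  -2.04]
0 3.4083
```

View pics/t2.png

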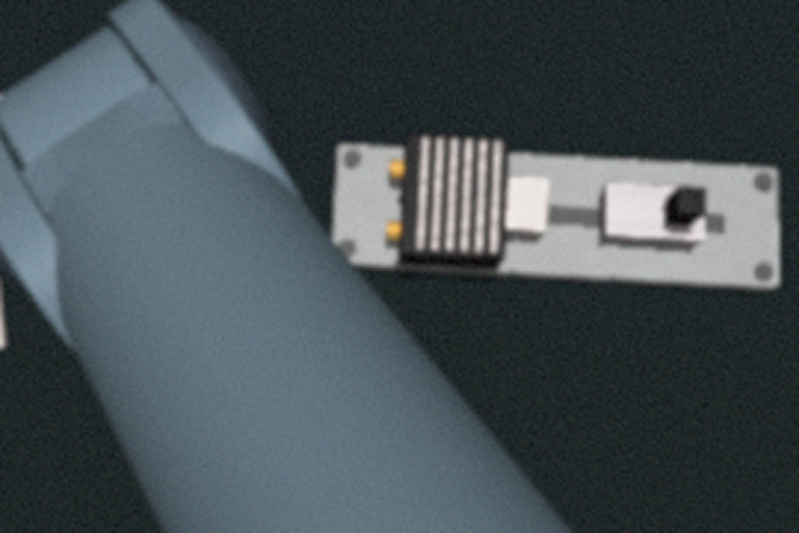

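The arm hides the plate in the top view, but the fixture is undisturbed (pad at crop (530,205), jaw at (655,212)). I'll check from the scene camera before going down.

Run:
```python
from h import *
snap("scene","s2.png",(270,110,430,230),5)
```

```text
(no output)
```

View pics/s2.png

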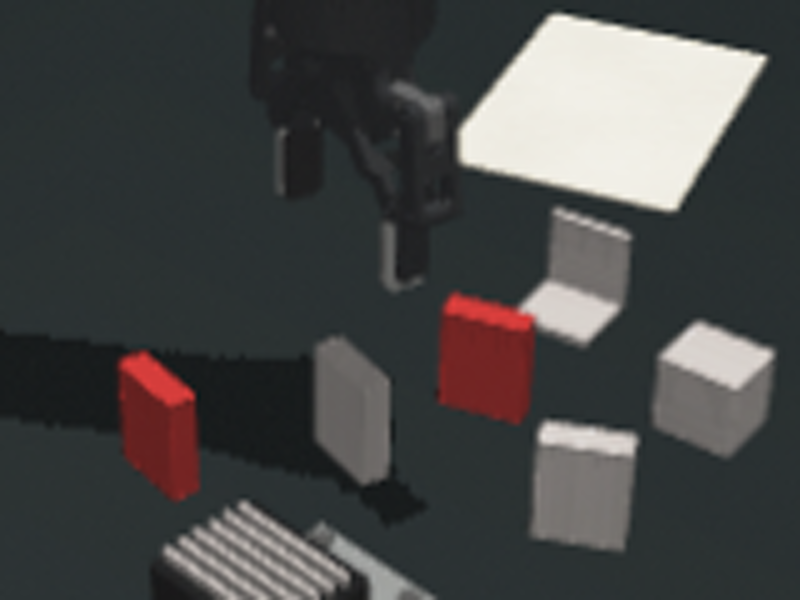

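The open fingers (crop (298,160) and (405,260)) stand squarely over the bare plate at (352,410), not the red one at (160,425). Going down to grasp it.

Run:
```python
from h import *
pl=[.4706,.1168]
movel(pl+[.04],speed=.08); print("F down",np.round(read_ft_force(),1))
move_gripper(.03,40); print("gap",read_finger_gap(),np.round(read_ft_force(),1))
movel(pl+[.15],speed=.12)
print("F lift",np.round(read_ft_force(),2),read_finger_gap())
move_ptp(P(0,-.012,.14),down(TH)); print(read_time_s(), np.round(read_eef_pos(),4),np.round(read_ft_force(),2))
snap("top","t3.png",(300,140,460,260),5); snap("scene","s3.png",(230,190,350,280),6)
```

```text
F down [ 0.1 -1.2 -0.4]
gap 0.04549439869132336 [-0.7 -0.1  2.4]
F lift [-0.02  0.48 -1.05] 0.04534428344702725
7.3167 [ 0.5302 -0.0944  0.1534] [-0.12  1.25 -0.94]
```

View pics/s3.png

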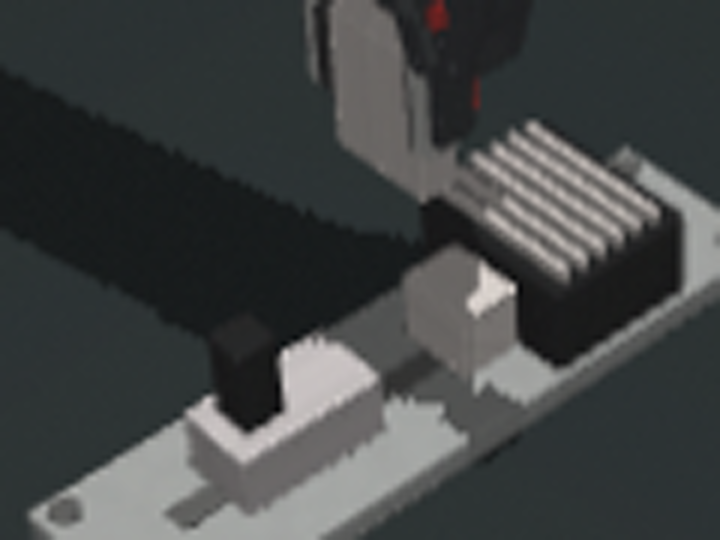

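Run:
```python
from h import *
o=np.array([230,190])
print(np.round((proj("scene",[P(-.017,0,0),P(.017,0,0),P(-.017,0,.03),P(.017,0,.03)])-o)*6))
for px,z in(((473,392),.014),((405,313),.014),((405,268),.044)): 
    w=atz("scene",o+np.array(px)/6,z)-pad; print(np.round([w@xp,w@yp],4))
# jaw front top edge
for px in((318,342),(382,378)):
    w=atz("scene",o+np.array(px)/6,.042)-pad; print("jaw",np.round([w@xp,w@yp],4))
print(np.round(read_eef_pos(),4))
```

```text
[[393. 338.]
 [453. 384.]
 [389. 278.]
 [450. 325.]]
[0.0251 0.0027]
[-0.0241  0.012 ]
[-0.0171  0.0079]
jaw [-0.0103 -0.0388]
jaw [ 0.0195 -0.0339]
[ 0.5304 -0.0931  0.1539]
```

```bash
cat >> h.py <<'E'
def rel():
    w=np.array(read_eef_pos())-pad; return np.round([w@xp,w@yp,w[2]],4)
E
python3 - <<'E'
from h import *
print(rel(),np.round(read_tcp_rot(),3),np.round(down(TH),3))
movel(P(0,-.015,.14),down(TH),speed=.05); print(rel()); pause(.3); print(rel(),np.round(read_joint_vel(),3))
print(read_time_s())
E
```

```text
[-0.0005 -0.0087  0.1399] [ 0.735  0.678  0.    -0.001] [0.737 0.676 0.    0.   ]
[-1.000e-04 -1.410e-02  1.401e-01]
[ 0.     -0.0149  0.1401] [ 0.002  0.     0.001 -0.001 -0.001  0.002 -0.   ]
7.9667
```

View pics/t3.png

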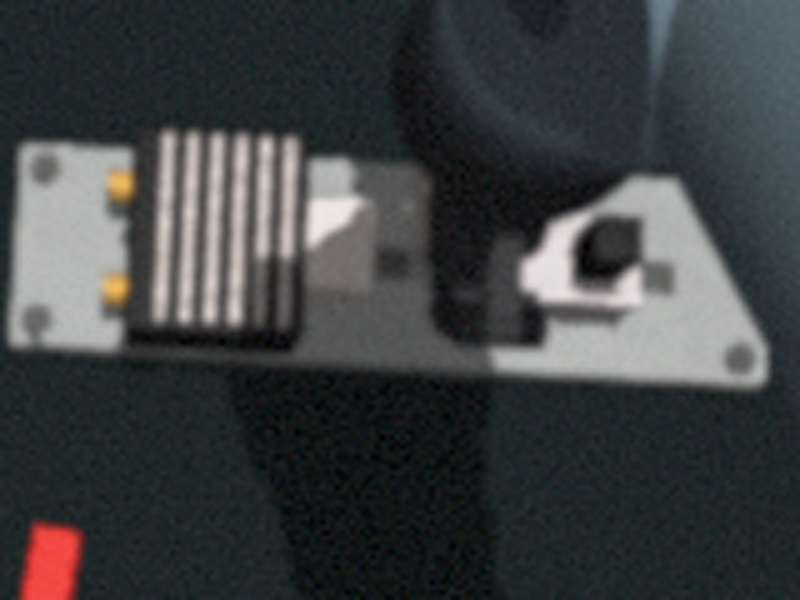

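Settled at the target after about 0.3 s of lag. The view (pad at crop (340,245), jaw at (580,270)) shows the corridor below is clear. Next I'll lower the plate mid-gap, nudge it against the pad under force guard, lower it onto the bed and release.

Run:
```python
from h import *
q=down(TH)
movel(P(0,-.0165,.046),q,speed=.08); pause(.3)
F0=np.array(read_ft_force()); print(rel(),np.round(F0,2))
y=-.0165
while y<.008:
    y+=.001; movel(P(0,y,.046),q,speed=.02); pause(.1)
    f=np.array(read_ft_force())-F0
    if abs(f@yp)>3: break
print("contact y",y,rel(),np.round(f,2))
y-=.0005
z=.046
while z>.036:
    z-=.001; movel(P(0,y,z),q,speed=.02); pause(.1)
    f=np.array(read_ft_force())-F0
    if f[2]>3: break
print("bed z",z,rel(),np.round(f,2),read_time_s())
snap("scene","s4.png",(230,190,350,280),6)
```

```text
[ 0.0002 -0.0166  0.0463] [-0.02  0.86 -1.58]
contact y -0.005499999999999994 [-0.     -0.0065  0.046 ] [-0.59 -4.02  1.09]
bed z 0.039999999999999994 [ 0.0003 -0.0065  0.0405] [-0.83 -5.49  4.99] 15.5417
```

View pics/s4.png

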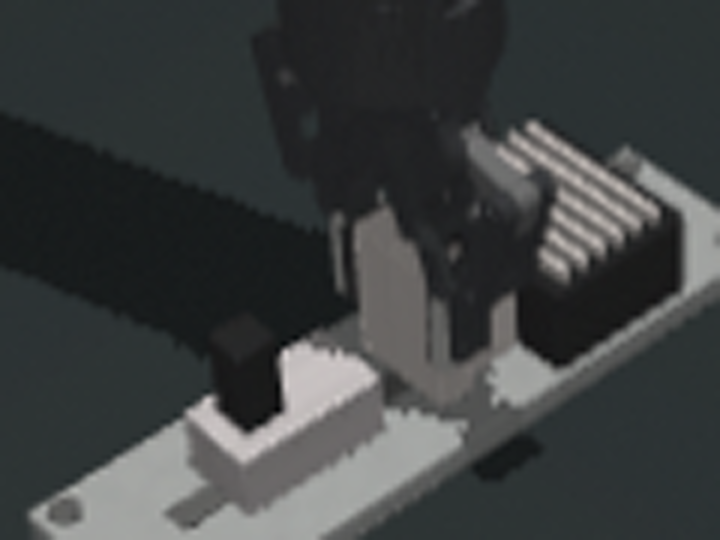

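The plate stands on the bed against the pad, with contact on both pad and bed felt in the force readings. Releasing, then pushing the post.

Run:
```python
from h import *
q=down(TH)
move_gripper(.085); pause(.1)
movel(P(0,-.0065,.15),q,speed=.12)
move_gripper(.0,20)
move_ptp(P(0,-.125,.15),q); movel(P(0,-.125,.062),q,speed=.1); pause(.3)
F0=np.array(read_ft_force()); print(rel(),np.round(F0,2),read_time_s())
y=-.125; log=[]
while y<-.06:
    y+=.002 ; movel(P(0,y,.062),q,speed=.03); pause(.05)
    f=(np.array(read_ft_force())-F0)@yp; log.append((round(y,4),round(f,1),rel()[1]))
    if f<-9: break
print(log,read_time_s())
snap("scene","s5.png",(230,190,350,280),6)
snap("top")
```

```text
[ 0.0003 -0.1252  0.0625] [ 0.51 -0.86  0.44] 19.875
[(-0.123, np.float64(-0.0), np.float64(-0.1229)), (-0.121, np.float64(0.8), np.float64(-0.1209)), (-0.119, np.float64(0.4), np.float64(-0.1189)), (-0.117, np.float64(1.2), np.float64(-0.1169)), (-0.115, np.float64(2.2), np.float64(-0.1149)), (-0.113, np.float64(1.4), np.float64(-0.1129)), (-0.111, np.float64(0.5), np.float64(-0.1109)), (-0.109, np.float64(0.7), np.float64(-0.1089)), (-0.107, np.float64(0.4), np.float64(-0.1069)), (-0.105, np.float64(0.1), np.float64(-0.1049)), (-0.103, np.float64(0.3), np.float64(-0.1029)), (-0.101, np.float64(0.9), np.float64(-0.1009)), (-0.099, np.float64(0.5), np.float64(-0.0993)), (-0.097, np.float64(-0.9), np.float64(-0.0976)), (-0.095, np.float64(-1.2), np.float64(-0.0949)), (-0.093, np.float64(-0.5), np.float64(-0.0926)), (-0.091, np.float64(-1.0), np.float64(-0.0906)), (-0.089, np.float64(-1.5), np.float64(-0.0887)), (-0.087, np.float64(-1.1), np.float64(-0.0868)), (-0.085, np.float64(-1.3), np.float64(-0.0847)), (-0.083, np.float64(-1.7), np.float64(-0.0827)), (-0.081, np.float64(-1.2), np.float64(-0.0807)), (-0.079, np.float64(-1.6), np.float64(-0.0787)), (-0.077, np.float64(-3.5), np.float64(-0.078)), (-0.075, np.float64(-7.0), np.float64(-0.0779)), (-0.073, np.float64(-9.7), np.float64(-0.0779))] 27.675
```

View pics/s5.png

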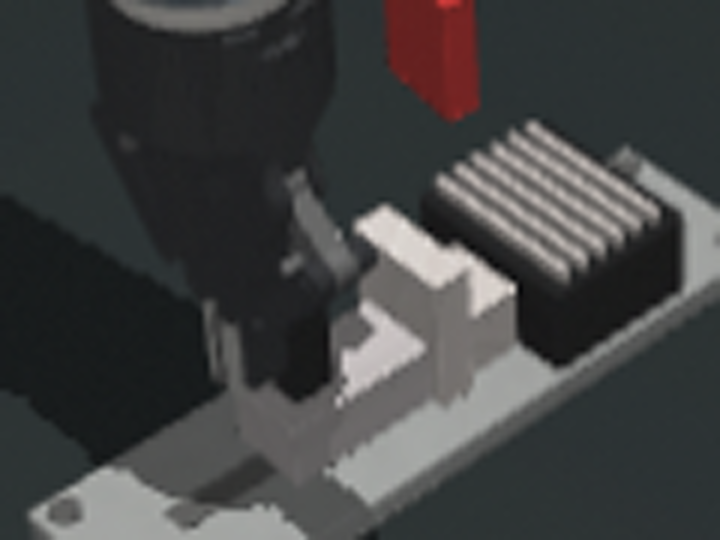

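The jaw travelled about 20.5 mm from first contact before stopping hard. That is well short of its 26 mm end stop, so it is clamping the plate and one plate is enough. Backing off and checking.

Run:
```python
from h import *
q=down(TH)
movel(P(0,-.10,.062),q,speed=.05); movel(P(0,-.11,.16),q,speed=.12)
move_ptp([.36,-.45,.25],q); pause(.5); print(read_time_s())
snap("scene","s6.png",(230,190,350,280),6)
im=snap("top","t6.png",(340,150,460,240),6)
a=cv2.imread("pics/s6.png");b=cv2.imread("pics/t6.png");cv2.imwrite("pics/both.png",cv2.resize(np.vstack([a,b]),None,fx=.55,fy=.55))
```

```text
31.1333
```

View pics/both.png

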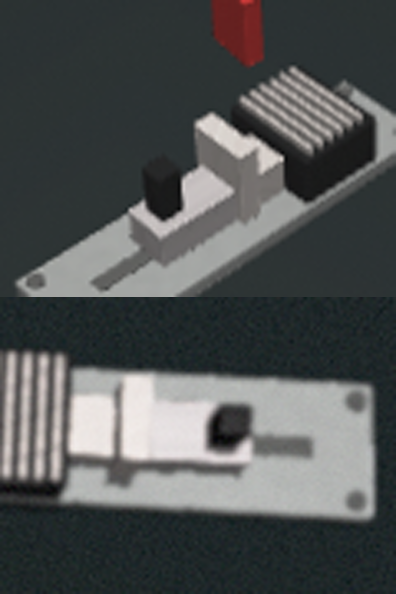

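The plate stands upright between pad and jaw with no visible gap in either view. One quick check of lateral centring, then I'll hand in if it's good.

Run:
```python
from h import *
for u,v,z in((381.8,173.3,.074),(381.8,198.2,.074),(368,179.4,.044),(368,198,.044)):
    w=atz("top",(u,v),z)-pad; print(np.round([w@xp,w@yp],4))
sign_off(); print(read_time_s())
```

```text
[ 0.0233 -0.0072]
[-0.0225 -0.0083]
[0.0177 0.0142]
[-0.0177  0.0131]
the job is handed in; nothing more can be done
the job is handed in; nothing more can be done
```

The job is handed in: one bare aluminium spacer plate now stands upright between the pad and the jaw, and the jaw is pushed up snug against it. I took the plate at (0.471, 0.117), set it on the bed against the pad under force guard, then pushed the jaw by its post with the closed fingers.

- **Snug fit:** the jaw moved about 20.5 mm from first contact, then stopped hard with the force rising to about 10 N. That is well short of its 26 mm end stop, so the second plate was not needed. I did not touch that plate, the red look-alikes, the block or the bracket.
- **Final pictures:** both cameras showed the plate upright with no visible gap. Its centre is within about 0.5 mm of the pad's centre, and the arm was clear of everything.
- **Time:** about 31 s of the 64 s allowed.
- **Disagreement:** before placing, the two cameras differed on the gap, about 34.5 mm from the top view and about 40 mm from the scene view. The contact readings put it at about 36.5 mm. Any of these means one plate.

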